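Fetch the card box from behind the carton

ROBOT

A 7-joint arm with a two-finger parallel gripper is mounted at the origin on the work surface. World frame = base frame: x ahead of the robot, y to its left, z up, the work surface at z = 0. Lengths are in m, angles in rad, forces in N, time in s.
With the tool pointing down it reaches from about 0.425 to 0.875 m from the base axis. Payload 4.7 kg.
Tool frame: the origin (TCP) lies midway between the tips of the shut fingers; the grasp point (between the pads) lies 19 mm behind it; y points along the fingers, z is the direction in which the jaws open and shut, and the axes are right-handed (so a half turn about y gives the same grasp; the last joint's range is limited). The gripper opens to 87 mm and grips with 3 to 60 N. Pads are 19 mm wide; open, the fingers measure 117 mm over their backs; the gripper's body (75 mm by 190 mm) begins 51 mm behind the grasp point.
Start: joints at [-1.171, 0.321, -0.07, 1.45, 0.023, 1.371, -0.057], TCP at [0.245, 0.602, 0.223] pointing down, gripper open.
Joint ranges: [-2.86, 2.86], [-0.3, 2.09], [-1.38, 1.24], [0.06, 2.45], [-1.56, 4.7], [0.09, 2.05], [-2.69, 2.69]. Speed limits (rad/s): [2.57, 2.57, 3.14, 3.14, 3.14, 3.14, 3.14].

INTERFACE

Orientations are given as a rotation vector (axis times angle).
In Python, from bench import ctrl gives the robot as it stands.
- The arm moves only by the tool play_rows, never from a script. Its arguments are lists of equal length, an entry for each row: "translation": the shift along the tool's x, y, z in mm, a list of three; "turn": the turn, a rotation vector about the tool's x, y, z in rad, a list of three; "fingers": the opening, from -1 (shut) to 1 (fully open), so that 0 is half open. In form: {"translation": [[dx, dy, dz], ...], "turn": [[wx, wy, wz], ...], "fingers": [fingers, ...]}. A call has exactly 10 rows; each row shifts and turns the commanded pose from where the row before left it, along the tool's axes as they then stand; what a row does not reach is not made up. A row lasts 1/12 s, in which the tool goes at most 41.7 mm and 7.16 degrees, less where a joint would pass 70% of its speed; a pose out of reach is approached as far as the arm can. A call with a gripper value outside its range is refused whole. The fingers move at their own pace and stop on an object; "grip_force" is the grip in N (left out, the last holds). Time passes only in rows, so rows that do not move let the fingers close, or fill a call up. It gives the time, the measured TCP pose, the force and the opening at its end, in the units of the state.
- ctrl.get_state(): the state, without advancing time (a new reading comes with each control period).
- ctrl.get_image(name): name is "side" or "top" or "wrist"; returns the picture (400x640x3 uint8, blue, green, red); there is no depth.
- ctrl.camera_info(name): a dict with "camera_matrix" (3x3 intrinsics, pixels), "R" (3x3) and "t" (3): a world point X has camera coordinates R X + t. Camera axes: x right, y down, z forward; pixel columns grow to the right and rows downward; lengths in m; the calibration is good to about 2 mm. The wrist camera is an equidistant fisheye: a pixel r from the principal point sees the ray r / f radians off the axis. A picture is of the moment at which its call begins: read the wrist's pose just before it. camera_info takes no time and is no camera call; for the wrist camera it gives the pose at the moment of the call.
- ctrl.close_job(): hands the job in, once; it reports no verdict.
The state is a dict: "time": time; "joint_positions": joint angles; "qd": joint speeds; "joint_torque": joint torques, N m; "position": TCP position; "tool_rot": TCP orientation; "ft_force": force on the tool from outside, world axes, zero at the start; "torque": the same for the moment, N m; "grip_width": opening from 0.0 (shut) to 1.0 (fully open).
Only numpy, scipy, OpenCV 4.12 (cv2) and the standard library are available. Lean on these libraries where they do the work, as an engineer would, in place of code of your own. Each camera call takes 0.05 s, during which the arm holds its last target.

TASK

The card-index box is stowed under the desk shelf, behind the tall cardboard carton. Move the carton aside and stand it somewhere on the desk, then bring the card box out and stand it on the dark desk mat. Keep both upright all the while, set them down without dropping them, and leave the bottle, the round tin and the stapler where they are.

Things in the scene. Friction and masses are not known exactly. Their poses are not given: they have to be found in the camera images.
- cardbox_center (a point): Centre (half-way up) of the box to fetch: loose, closed, grey metal, 90 (its x) x 60 (its y) x 85 mm high, 0.2-0.45 kg, a paper label in a frame on both 60 mm ends. z up. Stands on the desk under the front of the shelf board, near end about 15 mm out past the board's front edge; its x runs from the shelf's front to its back (within 0.15 rad). Grip it across the 60 mm width (along its y).
- carton_center (a point): Centre (half-way up) of the carton: loose plain brown cardboard, closed, 62 x 62 x 140 mm high, 0.2-0.4 kg, strip of pale tape on top. z up. Stands on the desk on the robot's side of the card box, about 35 mm from it, wholly in front of the shelf board, faces about parallel to those of the box.
- shelf: Fixed white desk shelf, 140 deep (x) x 420 wide (y) x 255 mm high. Board 15 mm, underside 240 mm up, on side panels (392 mm between); open front and back; folders on it reach 277 mm. Origin on the desk under its middle, front (-x) to the robot, front edge at x = -70 mm. Card box behind carton stands about 100 mm left or right of its middle, tin behind bottle on the other side.
- mat: Fixed dark rubber desk mat, 200 (its x) x 180 (its y) x 4 mm thick; origin at its centre on the desk (underside). It lies in front of one end of the shelf, left or right.
- bottle: Brown glass bottle with black cap, 58 mm diameter, 140 mm high, loose; origin at the centre of its underside. Leave alone.
- tin: Round aluminium tin, 72 mm diameter, 70 mm high, loose, under the shelf behind the bottle; origin at the centre of its underside. Leave alone.
- stapler: Black stapler lying on the desk at the side opposite to the mat, 140 (its x) x 36 (its y) x about 58 mm high, loose; origin at the centre of its underside. Between the stapler and the shelf's places is free desk. Leave alone.

How it is judged:
On the way, in this order (a step that is already met when the one before it is completed fails the run):
1. the carton has been moved aside (at least 80 mm) and stands upright on the desk, let go (distance of carton_center from where it was at the start of the episode above 0.08 m and angle between carton_center's own z axis and vertical below 0.12 rad and height (world z) of carton_center between 0.062 and 0.08 m and contact force between carton and the fingers below 0.05 N and linear speed of carton below 0.02 m/s), for 0.2 s.
2. the card box stands upright on the mat, let go (x of cardbox_center in the frame of mat between -0.085 and 0.085 m and y of cardbox_center in the frame of mat between -0.075 and 0.075 m and height (world z) of cardbox_center between 0.04 and 0.053 m and angle between cardbox_center's own z axis and vertical below 0.12 rad and contact force between cardbox and the fingers below 0.05 N and linear speed of cardbox below 0.02 m/s), for 0.2 s.
At the end, for the whole second after the job is handed in: The card box stands upright (within 7 degrees) on the mat, its centre at least 15 mm inside the mat's edges; the carton stands upright (within 7 degrees) on the desk at least 80 mm from where it was; both are released and at rest (all of step 1 and all of step 2); the robot touches nothing.
It fails at once if the tin, bottle or stapler is shoved (more than 30 mm) or knocked over (distance of any of tin, bottle, stapler from where it was at the start of the episode above 0.03 m or angle between any of tin, bottle, stapler's own z axis and vertical above 0.5 rad).
It fails at once if the card box or the carton is tipped more than 40 degrees from upright (angle between any of cardbox_center, carton_center's own z axis and vertical above 0.7 rad).
It fails at once if the card box or the carton is dropped: it moves faster than 0.6 m/s (a fall of about 2 cm) while out of the fingers ((linear speed of cardbox above 0.6 m/s and contact force between cardbox and the fingers below 0.05 N) or (linear speed of carton above 0.6 m/s and contact force between carton and the fingers below 0.05 N)).
It also fails if it takes over 48 s, if anything falls off the work surface, if the arm or the gripper's body presses on something with over 40 N, if the wrist force passes 120 N, or if a joint passes its speed limit or range.

## Working session

There is one attempt and no reset: what is moved stays moved. The work goes in short steps, Python scripts to look and compute and a tool call to move; the robot and the scene stay as the last step left them, time stands still between calls to the robot, and variables do not carry over. Pictures are saved under pics/ and viewed, and the job is handed in when it is done.

Besides the shell and the picture viewer there is one more tool, called after "Request:" as name(argument=value, ...) on one line, values as JSON. play_rows: Moves the arm, as the interface text tells. Its arguments: {"type":"object","properties":{"translation":{"type":"array"},"turn":{"type":"array"},"fingers":{"type":"array"},"grip_force":{"type":"number"}},"required":["translation","turn","fingers"]}

```bash
mkdir -p pics; ls
python3 - <<'E'
from bench import ctrl
import cv2,numpy as np
np.set_printoptions(precision=4,suppress=True)
print(ctrl.get_state())
for n in ("side","top","wrist"):
    i=ctrl.camera_info(n); print(n,i)
    cv2.imwrite(f"pics/{n}0.png",ctrl.get_image(n))
E
```

```text
pics
{'time': 0.0, 'joint_positions': array([-1.1709,  0.3218, -0.0701,  1.4517,  0.0226,  1.3708, -0.0569]), 'qd': array([-0.0012,  0.0001, -0.002 , -0.0003,  0.0005,  0.0014, -0.0008]), 'joint_torque': array([ -0.0001, -49.129 ,  -0.4042, -31.2534,  -0.064 ,   0.0435,
         0.0002]), 'position': array([0.2444, 0.6017, 0.2215]), 'tool_rot': array([-1.5514,  0.303 , -0.3025]), 'ft_force': array([ 0.5824, -0.4547, -0.5099]), 'torque': array([-0.0223, -0.0104, -0.0175]), 'grip_width': 0.9995553259340747}
side {'camera_matrix': array([[391.4071,   0.    , 315.1138],
       [  0.    , 391.4071, 199.2353],
       [  0.    ,   0.    ,   1.    ]]), 'R': array([[ 0.8057, -0.592 , -0.0213],
       [-0.407 , -0.5272, -0.7459],
       [ 0.4304,  0.6096, -0.6657]]), 't': array([-0.4777,  0.2762,  0.9003])}
top {'camera_matrix': array([[403.7017,   0.    , 315.1637],
       [  0.    , 403.7017, 198.1813],
       [  0.    ,   0.    ,   1.    ]]), 'R': array([[ 0.0024, -1.    ,  0.0045],
       [-0.9882, -0.0031, -0.1531],
       [ 0.1532, -0.0041, -0.9882]]), 't': array([-0.0006,  0.5701,  0.9637])}
wrist {'camera_matrix': array([[309.7069,   0.    , 310.9795],
       [  0.    , 309.7069, 199.3329],
       [  0.    ,   0.    ,   1.    ]]), 'R': array([[ 0.3762,  0.9265, -0.0019],
       [ 0.8963, -0.3634,  0.2542],
       [ 0.2348, -0.0973, -0.9672]]), 't': array([-0.6491, -0.0306,  0.3907])}
```

View pics/side0.png

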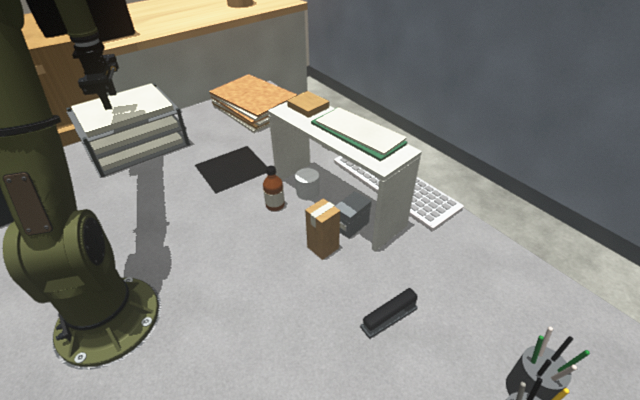

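View pics/top0.png

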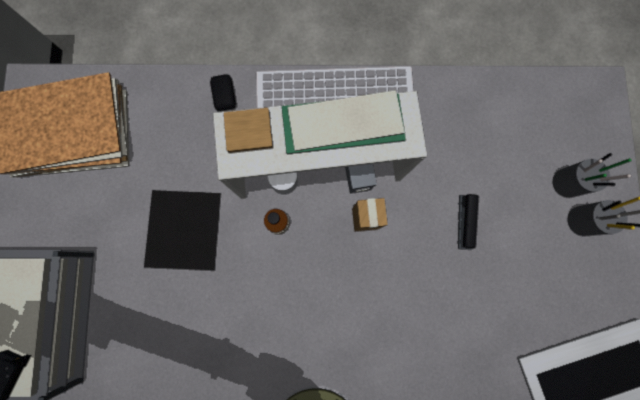

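View pics/wrist0.png

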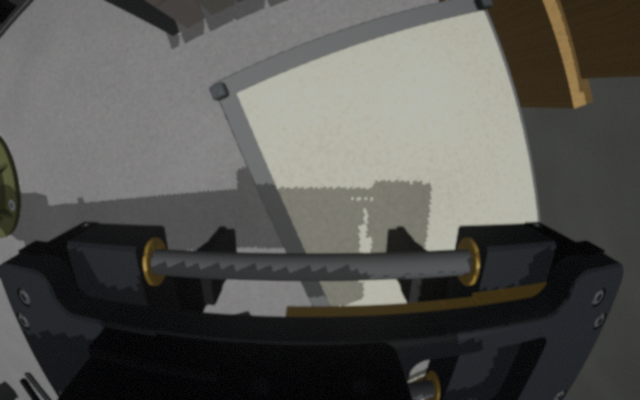

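Run:
```python
import cv2
t=cv2.imread("pics/top0.png"); s=cv2.imread("pics/side0.png")
cv2.imwrite("pics/tc.png",cv2.resize(t[145:245,325:440],None,fx=6.5,fy=5.9,interpolation=cv2.INTER_CUBIC)[:600])
cv2.imwrite("pics/tc.png",cv2.resize(t[150:245,330:430],None,fx=6,fy=6,interpolation=cv2.INTER_CUBIC))
cv2.imwrite("pics/sc.png",cv2.resize(s[160:260,250:380],None,fx=6,fy=6,interpolation=cv2.INTER_CUBIC))
```

```text
(no output)
```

View pics/tc.png

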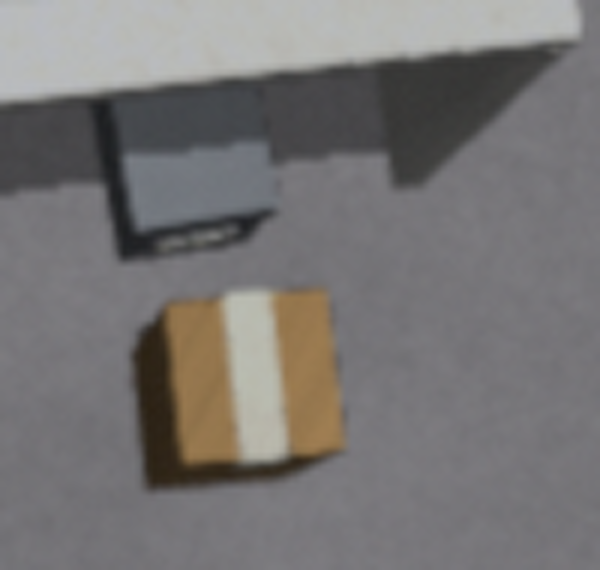

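View pics/sc.png

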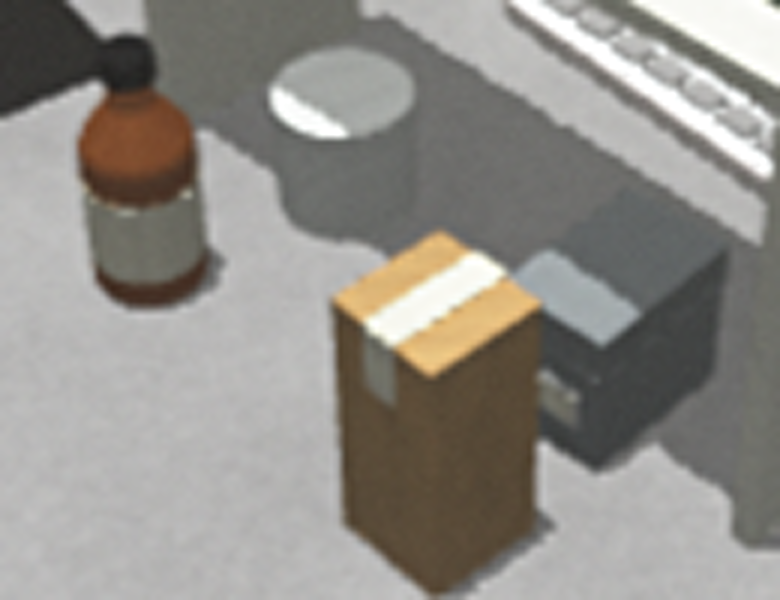

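```bash
cat > h.py <<'E'
import numpy as np, cv2
np.set_printoptions(precision=4,suppress=True)
from bench import ctrl
from scipy.spatial.transform import Rotation as Ro
def bp(n,u,v,z):
    i=ctrl.camera_info(n);K,R,t=map(np.array,(i["camera_matrix"],i["R"],i["t"]))
    d=R.T@np.linalg.inv(K)@np.array([u,v,1.]);c=-R.T@t
    return c+d*(z-c[2])/d[2]
E
python3 - <<'E'
from h import *
T=lambda p:(p[0]/6+330-.4,p[1]/6+150-.4)
S=lambda p:(p[0]/6+250-.4,p[1]/6+160-.4)
def show(n,ps,z,f=lambda p:p):
    a=np.array([bp(n,*f(p),z)[:2] for p in ps]);print(a.tolist(),a.mean(0));return a
print("carton");a=show("top",[(165,302),(327,290),(344,450),(183,465)],.14,T)
for i in range(4):
    d=a[(i+1)%4]-a[i];print(np.linalg.norm(d),np.degrees(np.arctan2(d[1],d[0])))
a=show("side",[(440,232),(540,300),(432,378),(333,300)],.14,S)
for i in range(4):
    d=a[(i+1)%4]-a[i];print(np.linalg.norm(d),np.degrees(np.arctan2(d[1],d[0])))
print("box top");show("top",[(137,232),(277,208),(108,95),(262,80)],.085,T)
show("top",[(122,258)],0,T)
show("side",[(602,347),(725,248)],.085,S);show("side",[(598,468),(715,372)],0,S)
print("mat");show("top",[(152,190),(220,194),(214,270),(145,266)],.004)
show("side",[(194,163),(246,147),(270,165),(218,192)],.004)
print("shelf front");show("top",[(219,178),(426,155)],.255)
show("top",[(215,113),(417,92)],.255)
print("bottle top",show("top",[(276,217)],.14)); 
print("stapler");show("top",[(463,195),(478,195),(475,248),(459,248)],.03)
print("tray");show("top",[(65,250),(96,250),(83,390),(60,395)],.12)
show("side",[(66,103),(97,172),(188,145),(160,84)],.12)
E
```

```text
carton
[[0.5514893359617735, -0.09323385704356685], [0.5562427261983836, -0.15426741587760595], [0.495958915919622, -0.15917006698553016], [0.49020158400838254, -0.09910353638723261]] [ 0.5235 -0.1264]
0.061218379778377116 -85.54670330464225
0.06048283863718492 -175.350586281554
0.060341817745676096 95.47503186095174
0.06156818720002918 5.470672665120367
[[0.5511616457141686, -0.09509790463338985], [0.5581851369451737, -0.15307090273159207], [0.4965409680657277, -0.1619616856756142], [0.4914780805367924, -0.10169734041222589]] [ 0.5243 -0.128 ]
0.058396900068121455 -83.09221976564098
0.06228201649108172 -171.79296837981894
0.06047664127707094 94.80221770883688
0.06004731888170437 6.309777056351799
box top
[[0.5881063987208082, -0.08840446012244942], [0.5980700306611286, -0.14471922514958782], [0.6443029950208473, -0.07734145849284255], [0.6507396395072063, -0.1397315200380263]] [ 0.6203 -0.1125]
[[0.5919290528970604, -0.09005487949898645]] [ 0.5919 -0.0901]
[[0.5983754308889936, -0.14754929511562986], [0.683163844227441, -0.1325244223969967]] [ 0.6408 -0.14  ]
[[0.6045012187540594, -
[... 658 characters left out ...]
412387094]] [ 0.7352 -0.0005]
[[0.5123019820041346, 0.08887770358758915]] [0.5123 0.0889]
bottle top [[0.5123 0.0889]]
stapler
[[0.581577448094503, -0.3743480976828117], [0.5816972622959029, -0.41249189887285026], [0.448057287306425, -0.3970691397546632], [0.44795573335292693, -0.35720049117193825]] [ 0.5148 -0.3853]
tray
[[0.4383431457234017, 0.5648633608418412], [0.4385191795806565, 0.49515431972939783], [0.14097442447035313, 0.4975394022197103], [0.13084902279745825, 0.5456770003305162]] [0.2872 0.5258]
[[0.13525323157450103, 0.9214623661775105], [0.12071504365491824, 0.40897141246656754], [0.38346281415960837, 0.3775639449359096], [0.4660465821646447, 0.8558482564777405]] [0.2764 0.641 ]
```

```bash
cat >> h.py <<'E'
def goal(yaw,pitch,jaw=1):
    # tool y along fingers; pitch=angle below horizontal; jaw z horizontal along (-sin,cos)*jaw
    y=np.array([np.cos(pitch)*np.cos(yaw),np.cos(pitch)*np.sin(yaw),-np.sin(pitch)])
    z=jaw*np.array([-np.sin(yaw),np.cos(yaw),0]); x=np.cross(y,z)
    return np.array([x,y,z]).T
def to(p,G=None,s=None):
    s=s or ctrl.get_state();M=Ro.from_rotvec(s["tool_rot"]).as_matrix()
    G=M if G is None else G
    w=Ro.from_matrix(M.T@G).as_rotvec()
    d=np.array(p)-s["position"]
    print("t %.2f pos"%s["time"],s["position"],"w",s["grip_width"],"F",s["ft_force"])
    print("turn",w,np.linalg.norm(w),"d_before(mm)",M.T@d*1e3,"d_after",G.T@d*1e3,"world",d*1e3)
E
python3 - <<'E'
from h import *
s=ctrl.get_state();M=Ro.from_rotvec(s["tool_rot"]).as_matrix();print(M)
i=ctrl.camera_info("wrist");R=np.array(i["R"]);t=np.array(i["t"])
print("cam in tool",M.T@(-R.T@t-s["position"]), "cam axis tool",M.T@R[2])
for j in (1,-1):
    G=goal(.095,np.pi/2,j);print(G);to([.524,-.127,.24],G)
E
```

```text
[[ 0.9265 -0.0005  0.3762]
 [-0.3762 -0.0014  0.9265]
 [ 0.0001 -1.     -0.0014]]
cam in tool [-0.0698 -0.1629 -0.    ] cam axis tool [ 0.2541  0.9672 -0.0002]
[[ 0.9955  0.     -0.0949]
 [ 0.0949  0.      0.9955]
 [ 0.     -1.      0.    ]]
t 0.15 pos [0.2445 0.6018 0.2217] w 1.0000628406748362 F [ 0.0508 -0.0822  0.4305]
turn [ 0.0014 -0.4807 -0.0003] 0.4807311283519756 d_before(mm) [ 533.2092  -17.4115 -570.1419] d_after [ 209.1367  -18.2645 -752.0673] world [ 279.5327 -728.838    18.2645]
[[-0.9955  0.      0.0949]
 [-0.0949  0.     -0.9955]
 [-0.     -1.     -0.    ]]
t 0.15 pos [0.2445 0.6018 0.2217] w 1.0000628406748362 F [ 0.0508 -0.0822  0.4305]
turn [0.0004 2.6609 0.0019] 2.6608637565999675 d_before(mm) [ 533.2092  -17.4115 -570.1419] d_after [-209.1367  -18.2645  752.0673] world [ 279.5327 -728.838    18.2645]
```

```bash
cat >> h.py <<'E'
def plan(p,G=None,n=20,ramp=4,end=True,s=None,P0=None):
    if P0 is None:
        s=s or ctrl.get_state();P0=(s["position"],Ro.from_rotvec(s["tool_rot"]).as_matrix())
    p0,M=P0;G=M if G is None else G
    w=Ro.from_matrix(M.T@G).as_rotvec()
    v=np.minimum(1,np.minimum(np.arange(1,n+1),np.arange(n,0,-1))/ramp);u=np.cumsum(v)/v.sum()
    prev=(p0,M)
    tr=[];tu=[]
    for a in u:
        q=p0+a*(np.array(p)-p0);N=M@Ro.from_rotvec(a*w).as_matrix()
        tr.append((prev[1].T@(q-prev[0])*1e3).round(1).tolist());tu.append(Ro.from_matrix(prev[1].T@N).as_rotvec().round(4).tolist());prev=(q,N)
    for i in range(0,n,10): print(tr[i:i+10],"\n",tu[i:i+10])
    print("max",max(np.linalg.norm(t) for t in tr),max(np.linalg.norm(t) for t in tu))
E
python3 - <<'E'
from h import *
plan([.524,-.127,.21],goal(.095,np.pi/2),30,8)
E
```

```text
[[2.9, 0.1, -3.1], [5.8, 0.1, -6.2], [8.6, 0.2, -9.4], [11.4, 0.3, -12.6], [14.1, 0.3, -15.9], [16.6, 0.4, -19.3], [19.1, 0.5, -22.8], [21.3, 0.5, -26.4], [20.8, 0.5, -26.9], [20.2, 0.5, -27.3]] 
 [[0.0, -0.0026, -0.0], [0.0, -0.0052, -0.0], [0.0, -0.0078, -0.0], [0.0, -0.0105, -0.0], [0.0, -0.0131, -0.0], [0.0, -0.0157, -0.0], [0.0001, -0.0183, -0.0], [0.0001, -0.0209, -0.0], [0.0001, -0.0209, -0.0], [0.0001, -0.0209, -0.0]]
[[19.6, 0.5, -27.7], [19.0, 0.5, -28.1], [18.4, 0.5, -28.5], [17.8, 0.5, -28.9], [17.2, 0.5, -29.2], [16.6, 0.5, -29.6], [16.0, 0.5, -29.9], [15.4, 0.5, -30.3], [14.7, 0.5, -30.6], [14.1, 0.5, -30.9]] 
 [[0.0001, -0.0209, -0.0], [0.0001, -0.0209, -0.0], [0.0001, -0.0209, -0.0], [0.0001, -0.0209, -0.0], [0.0001, -0.0209, -0.0], [0.0001, -0.0209, -0.0], [0.0001, -0.0209, -0.0], [0.0001, -0.0209, -0.0], [0.0001, -0.0209, -0.0], [0.0001, -0.0209, -0.0]]
[[13.4, 0.5, -31.2], [12.8, 0.5, -31.4], [12.1, 0.5, -31.7], [10.0, 0.5, -28.0], [8.2, 0.4, -24.1], [6.5, 0.3, -20.2], [5.0, 0.3, -16.2], [3.6, 0.2, -12.2], [2.3, 0.1, -8.2], [1.1, 0.1, -4.1]] 
 [[0.0001, -0.0209, -0.0], [0.0001, -0.0209, -0.0], [0.0001, -0.0209, -0.0], [0.0001, -0.0183, -0.0], [0.0, -0.0157, -0.0], [0.0, -0.0131, -0.0], [0.0, -0.0105, -0.0], [0.0, -0.0078, -0.0], [0.0, -0.0052, -0.0], [0.0, -0.0026, -0.0]]
max 34.007352146263905 0.020900239233080563
```

Request:
play_rows(translation=[[3,0,-3],[6,0,-6],[9,0,-9],[11,0,-13],[14,0,-16],[17,0,-19],[19,0,-23],[21,0,-26],[21,0,-27],[20,0,-27]], turn=[[0,-0.003,0],[0,-0.005,0],[0,-0.008,0],[0,-0.01,0],[0,-0.013,0],[0,-0.016,0],[0,-0.018,0],[0,-0.021,0],[0,-0.021,0],[0,-0.021,0]], fingers=[1,1,1,1,1,1,1,1,1,1])

```text
time: 0.98
position: [0.3249, 0.3938, 0.2227]
tool_rot: [-1.562, 0.196, -0.196]
ft_force: [0.7, -0.1, -0.1]
grip_width: 0.996
```

Request:
play_rows(translation=[[20,0,-28],[19,0,-28],[18,0,-28],[18,0,-29],[17,0,-29],[17,0,-30],[16,0,-30],[15,0,-30],[15,0,-31],[14,0,-31]], turn=[[0,-0.021,0],[0,-0.021,0],[0,-0.021,0],[0,-0.021,0],[0,-0.021,0],[0,-0.021,0],[0,-0.021,0],[0,-0.021,0],[0,-0.021,0],[0,-0.021,0]], fingers=[1,1,1,1,1,1,1,1,1,1])

```text
time: 1.82
position: [0.4456, 0.0767, 0.2227]
tool_rot: [-1.569, 0.031, -0.031]
ft_force: [0.6, -0.5, 1.1]
grip_width: 0.999
```

Request:
play_rows(translation=[[13,1,-31],[13,1,-31],[12,1,-32],[10,1,-28],[8,1,-24],[6,1,-20],[5,1,-16],[4,1,-12],[2,1,-8],[1,0,-4]], turn=[[0,-0.021,0],[0,-0.021,0],[0,-0.021,0],[0,-0.018,0],[0,-0.016,0],[0,-0.013,0],[0,-0.01,0],[0,-0.008,0],[0,-0.005,0],[0,-0.003,0]], fingers=[1,1,1,1,1,1,1,1,1,1])

```text
time: 2.65
position: [0.5229, -0.1276, 0.2134]
tool_rot: [-1.569, -0.073, 0.074]
ft_force: [0.0, -0.2, -0.1]
grip_width: 1.002
```

Run:
```python
from h import *
to([.524,-.127,.085],goal(.095,np.pi/2));print(ctrl.get_state()["joint_positions"])
cv2.imwrite("pics/w1.png",ctrl.get_image("wrist"))
cv2.imwrite("pics/t1.png",ctrl.get_image("top")[120:260,200:500].repeat(2,0).repeat(2,1))
```

```text
t 2.65 pos [ 0.5229 -0.1276  0.2134] w 1.0017058764146085 F [ 0.0347 -0.1865 -0.0729]
turn [-0.0002 -0.0016 -0.0003] 0.001643810030162311 d_before(mm) [  1.1655 128.3512   0.4616] d_after [  1.1337 128.3514   0.4872] world [   1.0823    0.5926 -128.3514]
[-0.4439  0.0915  0.6779  1.7639 -0.0595  1.3071  1.9116]
```

View pics/w1.png

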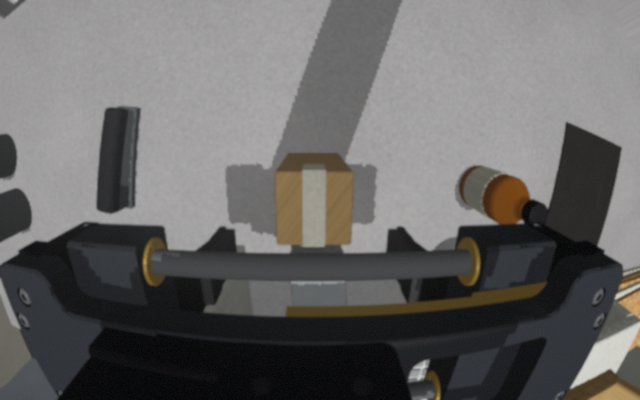

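View pics/t1.png

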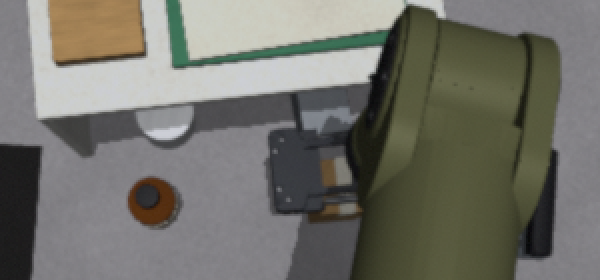

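Request:
play_rows(translation=[[0,6,0],[0,12,0],[0,18,0],[0,20,0],[0,20,0],[0,18,0],[0,14,0],[0,10,0],[1,6,0],[0,4,0]], turn=[[0,0,0],[0,0,0],[0,0,0],[0,0,0],[0,0,0],[0,0,0],[0,0,0],[0,0,0],[0,0,0],[0,0,0]], fingers=[1,1,1,1,1,1,1,1,1,1], grip_force=25)

```text
time: 3.58
position: [0.5246, -0.1244, 0.0846]
tool_rot: [-1.569, -0.075, 0.077]
ft_force: [-0.2, 0.1, -0.4]
grip_width: 0.999
```

Request:
play_rows(translation=[[0,0,0],[0,0,0],[0,0,0],[0,0,0],[0,0,0],[0,0,0],[0,0,0],[0,0,0],[0,0,0],[0,0,0]], turn=[[0,0,0],[0,0,0],[0,0,0],[0,0,0],[0,0,0],[0,0,0],[0,0,0],[0,0,0],[0,0,0],[0,0,0]], fingers=[0.5,0.3,0.2,0,-0.3,-1,-1,-1,-1,-1])

```text
time: 4.42
position: [0.5254, -0.1251, 0.0861]
tool_rot: [-1.569, -0.076, 0.075]
ft_force: [-0.7, -0.0, 5.5]
grip_width: 0.713
```

Run:
```python
from h import *
s=ctrl.get_state();print(s["joint_positions"])
to([.47,-.265,.125],goal(0,np.pi/2))
```

```text
[-0.4068  0.2294  0.664   1.9073 -0.162   1.057   1.9913]
t 4.42 pos [ 0.5254 -0.1251  0.0861] w 0.713088082329454 F [-0.7389 -0.0263  5.5041]
turn [-0.0001  0.0961  0.0011] 0.09611727303102703 d_before(mm) [ -68.5731  -38.9324 -133.9303] d_after [ -55.4485  -38.8541 -139.897 ] world [ -55.4485 -139.897    38.8541]
```

Request:
play_rows(translation=[[0,-3,0],[0,-6,0],[0,-8,0],[-3,-6,-5],[-5,-2,-10],[-7,0,-14],[-9,0,-17],[-9,0,-17],[-9,0,-17],[-8,0,-16]], turn=[[0,0,0],[0,0,0],[0,0,0],[0,0,0],[0,0,0],[0,0,0],[0,0,0],[0,0,0],[0,0,0],[0,0,0]], fingers=[-1,-1,-1,-1,-1,-1,-1,-1,-1,-1])

```text
time: 5.25
position: [0.483, -0.2276, 0.1108]
tool_rot: [-1.57, -0.074, 0.075]
ft_force: [-0.2, -0.5, -2.7]
grip_width: 0.716
```

Request:
play_rows(translation=[[-7,0,-14],[-6,0,-11],[-4,0,-8],[-2,0,-5],[0,2,0],[0,5,0],[0,6,0],[0,5,0],[0,3,0],[0,0,0]], turn=[[0,0,0],[0,0,0],[0,0,0],[0,0,0],[0,0,0],[0,0,0],[0,0,0],[0,0,0],[0,0,0],[0,0,0]], fingers=[-1,-1,-1,-1,-1,-1,-1,-1,-1,-1])

```text
time: 6.08
position: [0.4687, -0.2641, 0.0883]
tool_rot: [-1.569, -0.075, 0.078]
ft_force: [0.2, 0.8, -3.2]
grip_width: 0.712
```

Run:
```python
from h import *
s=ctrl.get_state();print(s["joint_positions"])
to([.47,-.265,.086])
cv2.imwrite("pics/w2.png",ctrl.get_image("wrist"))
cv2.imwrite("pics/s2.png",ctrl.get_image("side"))
```

```text
[-0.2087  0.2379  0.757   1.91   -0.1854  1.0665  2.2928]
t 6.08 pos [ 0.4687 -0.2641  0.0883] w 0.7124357277421727 F [ 0.245   0.7576 -3.2081]
turn [0. 0. 0.] 0.0 d_before(mm) [ 1.2309  2.3337 -1.0585] d_after [ 1.2309  2.3337 -1.0585] world [ 1.3232 -0.9324 -2.337 ]
```

View pics/s2.png

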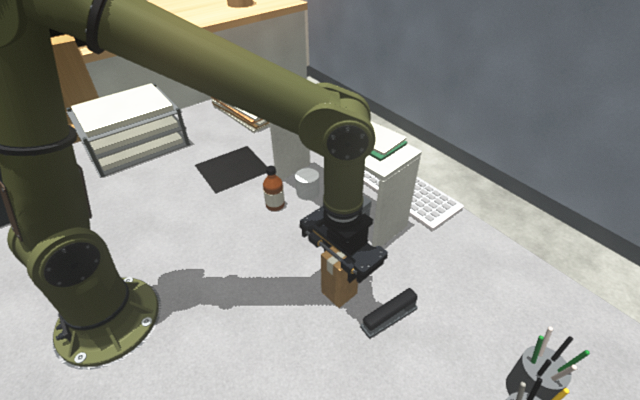

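View pics/w2.png

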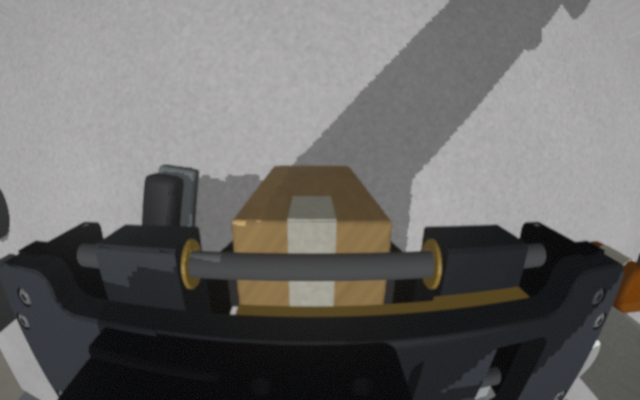

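Request:
play_rows(translation=[[0,1,0],[0,1,0],[0,1,0],[0,0,0],[0,0,0],[0,0,0],[0,0,0],[0,0,0],[0,0,0],[0,0,0]], turn=[[0,0,0],[0,0,0],[0,0,0],[0,0,0],[0,0,0],[0,0,0],[0,0,0],[0,0,0],[0,0,0],[0,0,0]], fingers=[-1,-1,-1,-1,-1,0.45,0.55,0.7,0.9,1])

```text
time: 7.02
position: [0.4694, -0.2651, 0.0868]
tool_rot: [-1.57, -0.076, 0.075]
ft_force: [0.1, 0.5, 0.6]
grip_width: 0.92
```

Run:
```python
from h import *
s=ctrl.get_state();print(s["joint_positions"])
to([.47,-.265,.22])
p=np.array([.6285,-.1105,.055]) # grasp point guess
for pit in (45,):
    G=goal(.165,np.radians(pit));t=p+.019*G[:,1];print(t, t-.09*G[:,1])
    to(t-.1*G[:,1],G)
```

```text
[-0.2065  0.2405  0.7568  1.9111 -0.1887  1.0612  2.2955]
t 7.02 pos [ 0.4694 -0.2651  0.0868] w 0.920030456194455 F [0.1201 0.4941 0.6293]
turn [0. 0. 0.] 0.0 d_before(mm) [   0.6983 -133.2013    0.0119] d_after [   0.6983 -133.2013    0.0119] world [  0.6159   0.0928 133.2017]
[ 0.6418 -0.1083  0.0416] [ 0.579  -0.1187  0.1052]
t 7.02 pos [ 0.4694 -0.2651  0.0868] w 0.920030456194455 F [0.1201 0.4941 0.6293]
turn [ 0.0272 -0.0652 -0.7845] 0.7876848469438605 d_before(mm) [116.1039 -25.4324 134.6528] d_after [106.4541  70.4237 126.358 ] world [102.6182 145.1851  25.4773]
```

```bash
cat > k.py <<'E'
from h import *
from scipy.optimize import least_squares
import itertools
D=[([-1.1709,.3218,-.0701,1.4517,.0226,1.3708,-.0569],[.2444,.6017,.2215],[-1.5514,.303,-.3025]),
([-.4439,.0915,.6779,1.7639,-.0595,1.3071,1.9116],[.5229,-.1276,.2134],[-1.569,-.073,.074]),
([-.4068,.2294,.664,1.9073,-.162,1.057,1.9913],[.5254,-.1251,.0861],[-1.569,-.076,.075]),
([-.2087,.2379,.757,1.91,-.1854,1.0665,2.2928],[.4687,-.2641,.0883],[-1.569,-.075,.078])]
rz=lambda a:Ro.from_euler('z',a).as_matrix(); ry=lambda a:Ro.from_euler('y',a).as_matrix()
def fk(q,P,sg):
    h,L1,L2,Dt,o,a1,a2,o7=P
    R=rz(sg[0]*q[0]+o);p=np.array([0,0,h]);R=R@ry(q[1])@rz(sg[1]*q[2])
    p=p+R@[a1,0,L1];R=R@ry(q[3])@rz(sg[2]*q[4]);p=p+R@[a2,0,L2];R=R@ry(q[5]);p=p+R@[0,0,Dt]
    R=R@rz(sg[3]*q[6]+o7)
    # tool y = R z ; tool x = R x , z=x cross y
    return p,np.array([R[:,0],R[:,2],np.cross(R[:,0],R[:,2])]).T
def fit():
    best=None
    for sg in itertools.product((1,-1),repeat=4):
      for o in (0,np.pi/2,-np.pi/2,np.pi):
       for o7 in (0,np.pi/2,-np.pi/2,np.pi):
        f=lambda P:np.concatenate([np.r_[(fk(q,P,sg)[0]-t),.3*(fk(q,P,sg)[1]-Ro.from_rotvec(r).as_matrix()).ravel()] for q,t,r in D])
        r=least_squares(f,[.35,.45,.45,.3,o,0,0,o7])
        if best is None or r.cost<best[0]: best=(r.cost,sg,r.x)
    return best
if __name__=="__main__":
    b=fit();print(b)
    for q,t,r in D:
        print(fk(q,b[2],b[1])[0]-t)
    np.save("k.npy",np.r_[b[2],b[1]])
E
python3 k.py
```

```text
(np.float64(8.246110050085788e-06), (-1, -1, -1, -1), array([ 0.3088,  0.4489,  0.5046,  0.4216, -0.0392,  0.0137, -0.0134,
        4.6731]))
[-0.0009  0.002  -0.0008]
[-0.0015  0.0014  0.0011]
[ 0.0003 -0.0009 -0.0001]
[-0.0015 -0.0015 -0.0002]
```

Request:
play_rows(translation=[[0,-4,0],[0,-8,0],[0,-14,0],[0,-16,0],[0,-16,0],[0,-16,0],[0,-16,0],[0,-14,0],[0,-8,0],[0,-4,0]], turn=[[0,0,0],[0,0,0],[0,0,0],[0,0,0],[0,0,0],[0,0,0],[0,0,0],[0,0,0],[0,0,0],[0,0,0]], fingers=[1,1,1,1,1,1,1,1,1,1])

```text
time: 7.85
position: [0.4698, -0.2655, 0.2044]
tool_rot: [-1.57, -0.078, 0.073]
ft_force: [0.6, 0.5, 0.7]
grip_width: 1.0
```

```bash
cat >> k.py <<'E'
K=None
def F(q):
    global K
    if K is None:
        a=np.load("k.npy");K=(a[:8],a[8:])
    return fk(q,*K)
lo=np.array([-2.86,-.3,-1.38,.06,-1.56,.09,-2.69]);hi=np.array([2.86,2.09,1.24,2.45,4.7,2.05,2.69])
def track(q,way,n=30):
    q=np.array(q,float);mar=[]
    for p,G in way:
        p0,M=F(q);w=Ro.from_matrix(M.T@G).as_rotvec()
        for k in range(1,n+1):
            pt=p0+(p-p0)*k/n;Gt=M@Ro.from_rotvec(w*k/n).as_matrix()
            for _ in range(4):
                pp,R=F(q);e=np.r_[pt-pp,.3*(R@Ro.from_matrix(R.T@Gt).as_rotvec())]
                J=np.zeros((6,7))
                for j in range(7):
                    d=q.copy();d[j]+=1e-5;p2,R2=F(d);J[:,j]=np.r_[p2-pp,.3*(R2-R)@np.zeros(3)+.3*Ro.from_matrix(R2@R.T).as_rotvec()]/1e-5
                J[:,0:]=J
                dq=J.T@np.linalg.solve(J@J.T+1e-6*np.eye(6),e);q=np.clip(q+dq,lo,hi)
        pp,R=F(q);print("q",q,"err",np.linalg.norm(pp-p)*1e3,"margin",np.minimum(q-lo,hi-q).min().round(2))
    return q
E
python3 - <<'E'
from k import *
s=ctrl.get_state();q=s["joint_positions"];print(q,F(q)[0]-s["position"])
for pit in (50,55,60,65):
    G=goal(.165,np.radians(pit));g=np.array([.6285,-.1105,.055]);t=g+.019*G[:,1]
    print(pit)
    Gm=goal(-.6,np.radians(pit));tm=np.array([.51,.35,.059])+.019*Gm[:,1]
    f=np.array([np.cos(.165),np.sin(.165),0])
    track(q,[(t-.10*f+[0,0,.06],G),(t-.06*G[:,1],G),(t,G),(t+[0,0,.012],G),(t-.08*f+[0,0,.015],G),(t-.06*f+[-.05,.12,.25],G),(tm+[0,0,.15],goal(.5,np.radians(pit)))])
E
```

```text
[-0.2568  0.1047  0.7776  1.7782 -0.0774  1.2869  2.2064] [-0.0023  0.001   0.001 ]
50
q [-0.5611 -0.3     0.9821  2.45   -0.5021  0.3231  2.6454] err 13.939313147147766 margin 0.0
q [-1.0425 -0.1952  1.24    2.3805 -0.7156  0.2694  2.69  ] err 80.57023258653088 margin 0.0
q [ 0.4083  0.0765 -0.1208  2.3578 -0.9189  0.1852  2.69  ] err 56.28733660483927 margin 0.0
q [ 1.4747  0.2998 -1.2076  2.3153 -0.6135  0.135   2.69  ] err 0.0001028360642771772 margin 0.0
q [ 2.86    0.4778 -1.38    2.45   -0.3254  0.2545  2.69  ] err 516.8085444536208 margin 0.0
q [ 0.3018 -0.3    -0.1406  2.3541 -0.4424  0.8274  2.0935] err 172.83180427310128 margin 0.0
q [-0.0973 -0.2875 -0.5283  2.3154 -0.1774  0.3837  1.5517] err 2.1572707566778252e-12 margin 0.01
55
q [-0.4564 -0.24    0.844   2.4079 -0.4123  0.4176  2.4932] err 3.207587899640146e-11 margin 0.04
q [-0.6301 -0.0126  0.9622  2.2935 -0.764   0.4239  2.69  ] err 0.0001776622135213131 margin 0.0
q [ 0.563   0.1526 -0.2824  2.251  -0.8908  0.3056  2.69  ] err 0.0225589592324871 margin 0.0
q [ 0.8148  0.1421 -0.5403  2.2482 -0.7554  0.3054  2.69  
[... 1002 characters left out ...]
rgin 0.14
65
q [-0.3763 -0.1246  0.7019  2.271  -0.2475  0.6023  2.2513] err 1.4259047101014867e-12 margin 0.18
q [-0.4089  0.0754  0.6925  2.1295 -0.4378  0.6043  2.3271] err 1.6302709355362945e-13 margin 0.32
q [-0.3475  0.2296  0.6267  2.1109 -0.659   0.5327  2.4982] err 1.3947004136484322e-13 margin 0.19
q [-0.364   0.2083  0.6429  2.1045 -0.6187  0.5503  2.4609] err 1.9675159943996249e-13 margin 0.23
q [-0.3678  0.0255  0.6967  2.268  -0.4795  0.5208  2.4399] err 1.3092278833360674e-13 margin 0.18
q [-0.2547 -0.3     0.2265  2.0918  0.0111  0.9944  1.706 ] err 43.067255082963825 margin 0.0
q [-0.4958 -0.0898 -0.1592  2.0574  0.0529  0.74    1.382 ] err 1.0007415106216802e-13 margin 0.21
```

Run:
```python
from h import *
s=ctrl.get_image("side");t=ctrl.get_image("top")
cv2.imwrite("pics/s3.png",cv2.resize(s[160:300,290:420],None,fx=4.2,fy=4.2,interpolation=cv2.INTER_CUBIC))
cv2.imwrite("pics/s3b.png",cv2.resize(s[170:250,310:410],None,fx=7,fy=7,interpolation=cv2.INTER_CUBIC))
cv2.imwrite("pics/t3.png",t)
```

```text
(no output)
```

View pics/s3.png

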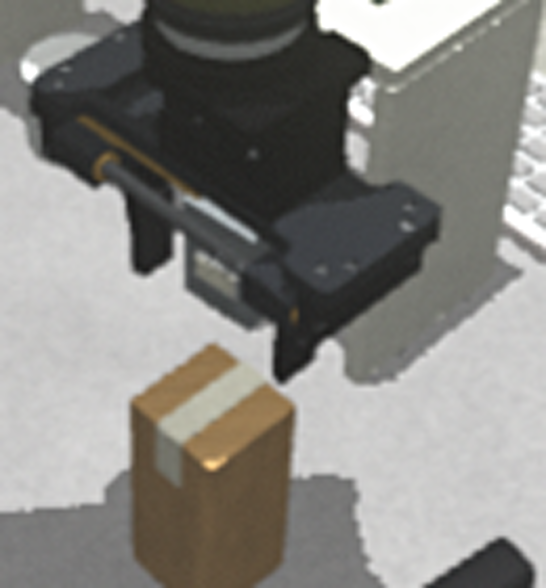

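View pics/s3b.png

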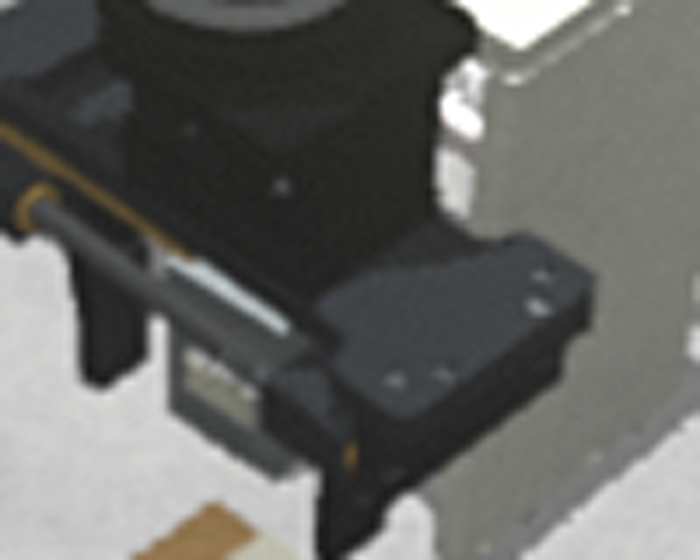

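View pics/t3.png

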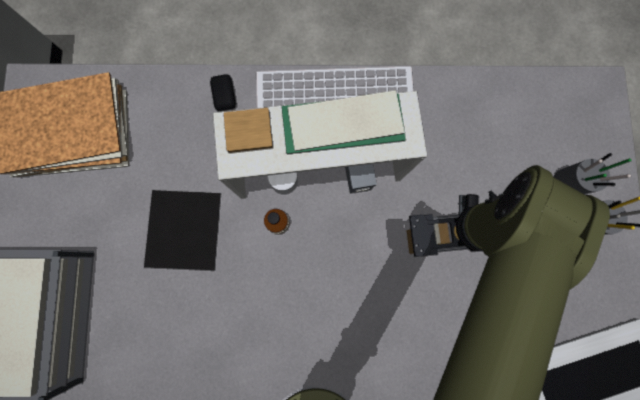

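Run:
```python
from k import *
for p in [(170,406),(278,478)]:
    print(bp("side",p[0]/7+310-.4,p[1]/7+170-.4,0))
q=ctrl.get_state()["joint_positions"]
G=goal(.165,np.radians(65));near=np.array([.595,-.1165,0]);f=np.array([np.cos(.165),np.sin(.165),0])
t=near+.031*f+[0,0,.055]+.019*G[:,1];print("tcp grasp",t)
w1=t-.10*f+[0,0,.08];w2=t-.06*G[:,1];print(w1,w2)
plan(w1+[0,0,.03],G,20,5)
track(q,[(w1+[0,0,.03],G),(w2,G),(t,G)])
```

```text
[ 0.5947 -0.0869  0.    ]
[ 0.6039 -0.1433  0.    ]
tcp grasp [ 0.6335 -0.1101  0.0378]
[ 0.5349 -0.1265  0.1178] [ 0.6085 -0.1143  0.0922]
[[1.0, 0.7, 1.6], [2.0, 1.4, 3.3], [2.9, 2.1, 4.9], [3.9, 2.9, 6.6], [4.8, 3.7, 8.2], [4.7, 3.9, 8.2], [4.6, 4.0, 8.1], [4.6, 4.1, 8.1], [4.5, 4.3, 8.1], [4.4, 4.4, 8.1]] 
 [[0.0002, -0.0008, -0.0054], [0.0004, -0.0017, -0.0109], [0.0006, -0.0025, -0.0163], [0.0008, -0.0034, -0.0217], [0.001, -0.0042, -0.0272], [0.001, -0.0042, -0.0272], [0.001, -0.0042, -0.0272], [0.001, -0.0042, -0.0272], [0.001, -0.0042, -0.0272], [0.001, -0.0042, -0.0272]]
[[4.3, 4.5, 8.0], [4.2, 4.7, 8.0], [4.1, 4.8, 8.0], [4.0, 4.9, 8.0], [3.9, 5.0, 8.0], [3.8, 5.1, 7.9], [3.0, 4.2, 6.3], [2.2, 3.2, 4.7], [1.4, 2.2, 3.2], [0.7, 1.1, 1.6]] 
 [[0.001, -0.0042, -0.0272], [0.001, -0.0042, -0.0272], [0.001, -0.0042, -0.0272], [0.001, -0.0042, -0.0272], [0.001, -0.0042, -0.0272], [0.001, -0.0042, -0.0272], [0.0008, -0.0034, -0.0217], [0.0006, -0.0025, -0.0163], [0.0004, -0.0017, -0.0109], [0.0002, -0.0008, -0.0054]]
max 10.224480426897006 0.027540515608826206
q [-0.3637 -0.2179  0.6652  2.2234 -0.1193  0.7117  2.127 ] err 1.2719202621569003e-13 margin 0.08
q [-0.4177  0.0692  0.7039  2.1353 -0.4343  0.6039  2.3282] err 1.193812447098184e-13 margin 0.31
q [-0.3558  0.2255  0.6382  2.117  -0.6615  0.5329  2.504 ] err 1.7388818282700986e-13 margin 0.19
```

Request:
play_rows(translation=[[1,0.7,1.6],[2,1.4,3.3],[3,2,5],[4,3,6.6],[5,3.7,8],[5,4,8],[4.6,4,8],[4.6,4,8],[4.5,4.3,8],[4.4,4.4,8]], turn=[[0,-0.001,-0.005],[0,-0.002,-0.011],[0.001,-0.003,-0.016],[0.001,-0.003,-0.022],[0.001,-0.004,-0.027],[0.001,-0.004,-0.027],[0.001,-0.004,-0.027],[0.001,-0.004,-0.027],[0.001,-0.004,-0.027],[0.001,-0.004,-0.027]], fingers=[1,1,1,1,1,1,1,1,1,1])

```text
time: 8.78
position: [0.5025, -0.195, 0.1741]
tool_rot: [-1.542, -0.271, -0.068]
ft_force: [-0.4, -1.0, -0.3]
grip_width: 0.999
```

Request:
play_rows(translation=[[4.3,4.5,8],[4.2,4.7,8],[4,5,8],[4,5,8],[4,5,8],[4,5,8],[3,4,6],[2,3,5],[1.4,2,3],[0.7,1,1.6]], turn=[[0.001,-0.004,-0.027],[0.001,-0.004,-0.027],[0.001,-0.004,-0.027],[0.001,-0.004,-0.027],[0.001,-0.004,-0.027],[0.001,-0.004,-0.027],[0.001,-0.003,-0.022],[0.001,-0.003,-0.016],[0,-0.002,-0.011],[0,-0.001,-0.006]], fingers=[1,1,1,1,1,1,1,1,1,1])

```text
time: 9.62
position: [0.5349, -0.1264, 0.147]
tool_rot: [-1.503, -0.463, -0.211]
ft_force: [0.8, 0.5, 0.1]
grip_width: 1.001
```

Run:
```python
from k import *
s=ctrl.get_state();q=s["joint_positions"];print(q)
G=goal(.165,np.radians(65));near=np.array([.597,-.1157,0]);f=np.array([np.cos(.165),np.sin(.165),0])
t=near+.031*f+[0,0,.055]+.019*G[:,1];print("tcp grasp",t)
w2=t-.06*G[:,1]
to(w2,G,s)
to(t,G,s)
cv2.imwrite("pics/w4.png",ctrl.get_image("wrist"));im=ctrl.get_image("side")
cv2.imwrite("pics/s4.png",im[100:320,200:500].repeat(2,0).repeat(2,1))
```

```text
[-0.3745 -0.1586  0.6485  2.1619 -0.1373  0.719   2.1071]
tcp grasp [ 0.6355 -0.1093  0.0378]
t 9.62 pos [ 0.5349 -0.1264  0.147 ] w 1.001166237205827 F [0.797  0.516  0.0889]
turn [-0.0015 -0.0015 -0.003 ] 0.0036587427088020613 d_before(mm) [46.5856 81.9744  0.266 ] d_after [46.3411 82.1126  0.3179] world [ 75.6077  12.912  -54.8347]
t 9.62 pos [ 0.5349 -0.1264  0.147 ] w 1.001166237205827 F [0.797  0.516  0.0889]
turn [-0.0015 -0.0015 -0.003 ] 0.0036587427088020613 d_before(mm) [ 46.7647 141.9741   0.177 ] d_after [ 46.3411 142.1126   0.3179] world [ 100.6204   17.0769 -109.2132]
```

View pics/w4.png

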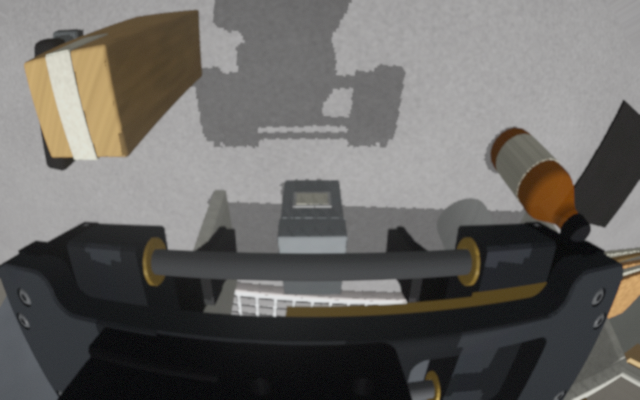

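View pics/s4.png

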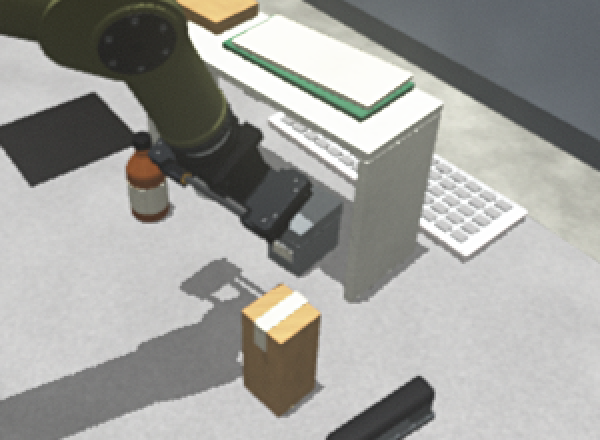

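Request:
play_rows(translation=[[1,2,0],[3,5,0],[5,8,0],[6,11,0],[7,12,0],[7,12,0],[6,11,0],[5,9,0],[4,7,0],[2,5,0]], turn=[[0,0,0],[0,0,0],[0,0,0],[0,0,0],[0,0,0],[0,0,-0.001],[0,0,-0.001],[0,0,-0.001],[0,0,0],[0,0,0]], fingers=[1,1,1,1,1,1,1,1,1,1])

```text
time: 10.55
position: [0.6114, -0.1146, 0.0917]
tool_rot: [-1.504, -0.465, -0.213]
ft_force: [0.2, 0.2, 0.1]
grip_width: 1.002
```

Run:
```python
from k import *
s=ctrl.get_state();q=s["joint_positions"];print(q)
to([ 0.6355,-0.1093,0.0378],goal(.165,np.radians(65)),s)
cv2.imwrite("pics/w5.png",ctrl.get_image("wrist"));im=ctrl.get_image("side")
cv2.imwrite("pics/s5.png",im[100:320,200:500].repeat(2,0).repeat(2,1))
```

```text
[-0.3997  0.125   0.6812  2.0726 -0.4501  0.6155  2.3199]
t 10.55 pos [ 0.6114 -0.1146  0.0917] w 1.0015455285630612 F [0.2316 0.2008 0.1409]
turn [ 0.0001 -0.0012 -0.0009] 0.0014950366670460737 d_before(mm) [-0.3513 59.2423  1.3132] d_after [-0.4042 59.2421  1.3067] world [ 24.1208   5.3411 -53.8624]
```

View pics/w5.png

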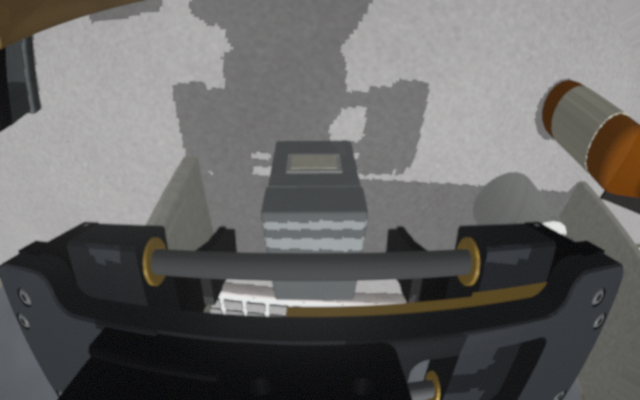

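View pics/s5.png

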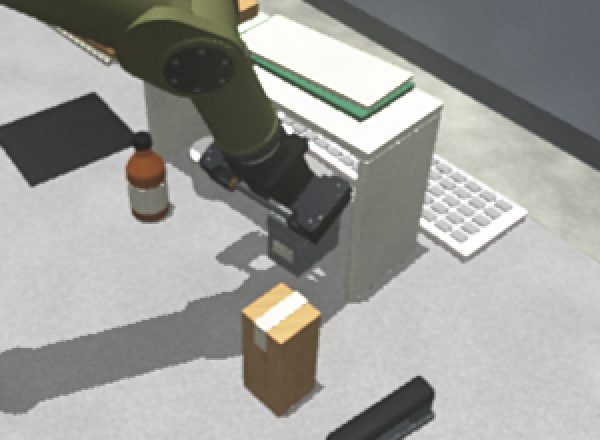

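Request:
play_rows(translation=[[-2,1,1],[-3,2,2],[-2.5,4,2],[-1,7,0],[0,9,0],[0,10,0],[0,9,0],[0,7,0],[0,4,0],[0,2,0]], turn=[[0,0,0],[0,0,0],[0,0,0],[0,0,0],[0,0,0],[0,0,0],[0,0,0],[0,0,0],[0,0,0],[0,0,0]], fingers=[1,1,1,1,1,1,1,1,1,1], grip_force=25)

```text
time: 11.48
position: [0.6246, -0.1069, 0.0384]
tool_rot: [-1.503, -0.464, -0.214]
ft_force: [-0.8, -0.2, 0.3]
grip_width: 0.999
```

Run:
```python
from k import *
s=ctrl.get_state();q=s["joint_positions"];print(q)
to([ 0.6355,-0.1093,0.0378],goal(.165,np.radians(65)),s)
cv2.imwrite("pics/w6.png",ctrl.get_image("wrist"));im=ctrl.get_image("side")
cv2.imwrite("pics/s6.png",im[100:320,200:500].repeat(2,0).repeat(2,1))
```

```text
[-0.3424  0.243   0.6179  2.0841 -0.632   0.5329  2.4653]
t 11.48 pos [ 0.6246 -0.1069  0.0384] w 0.9994304614314922 F [-0.7869 -0.2249  0.2918]
turn [-0.001  -0.002  -0.0008] 0.0023822850490674676 d_before(mm) [ 9.1143  4.9244 -4.1305] d_after [ 9.1021  4.936  -4.1436] world [10.8755 -2.3897 -0.6268]
```

View pics/w6.png

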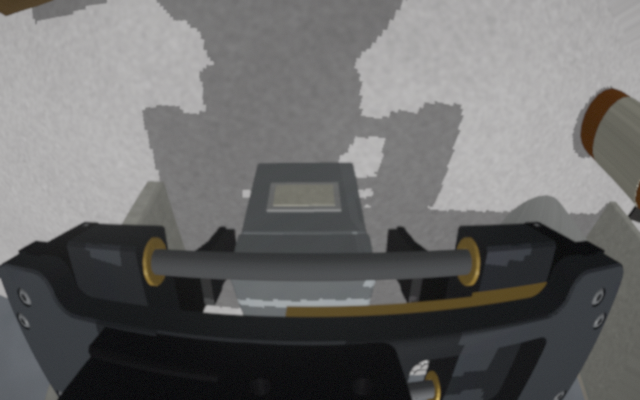

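View pics/s6.png

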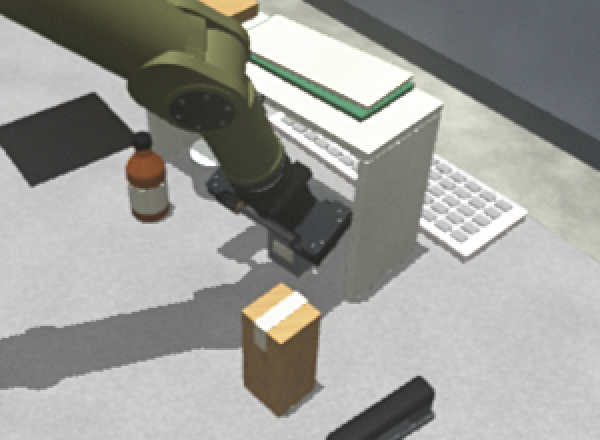

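Request:
play_rows(translation=[[0,0,0],[0,0,0],[0,0,0],[0,0,0],[0,0,0],[0,0,0],[0,0,0],[0,0,0],[0,0,0],[0,0,0]], turn=[[0,0,0],[0,0,0],[0,0,0],[0,0,0],[0,0,0],[0,0,0],[0,0,0],[0,0,0],[0,0,0],[0,0,0]], fingers=[0.8,0.7,0.6,0.5,0.4,0.3,0,-1,-1,-1])

```text
time: 12.42
position: [0.6252, -0.1079, 0.0394]
tool_rot: [-1.504, -0.465, -0.215]
ft_force: [-1.8, -3.4, 2.2]
grip_width: 0.686
```

Request:
play_rows(translation=[[-2,-1.5,0],[-4,-2.4,0],[-8,-4,0],[-12,-5.6,0],[-15,-7,0],[-16,-7.5,0],[-16,-7.5,0],[-14,-6.5,0],[-8,-3.6,0],[-4,-1.8,0]], turn=[[0,0,0],[0,0,0],[0,0,0],[0,0,0],[0,0,0],[0,0,0],[0,0,0],[0,0,0],[0,0,0],[0,0,0]], fingers=[-1,-1,-1,-1,-1,-1,-1,-1,-1,-1])

```text
time: 13.25
position: [0.5145, -0.1243, 0.0395]
tool_rot: [-1.501, -0.463, -0.213]
ft_force: [0.3, 1.0, -3.6]
grip_width: 0.688
```

Run:
```python
from k import *
s=ctrl.get_state();q=s["joint_positions"];print(q)
to([ 0.6355,-0.1093,0.0378],goal(.165,np.radians(65)),s)
cv2.imwrite("pics/w7.png",ctrl.get_image("wrist"));im=ctrl.get_image("side")
cv2.imwrite("pics/s7.png",im[100:320,200:500].repeat(2,0).repeat(2,1))
```

```text
[-0.3478 -0.0003  0.6843  2.3042 -0.4466  0.4939  2.429 ]
t 13.25 pos [ 0.5145 -0.1243  0.0395] w 0.6877091461060652 F [ 0.3183  0.9559 -3.5864]
turn [-0.0027 -0.0026 -0.0013] 0.003970618020680421 d_before(mm) [109.8154  52.8601  -4.9034] d_after [109.7316  53.0203  -5.048 ] world [121.0321  15.0361  -1.6781]
```

View pics/w7.png

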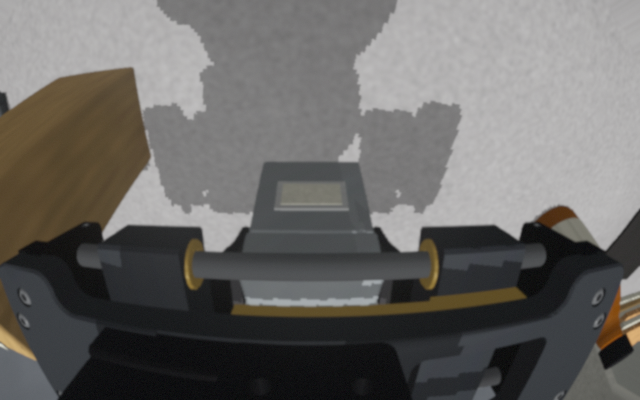

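View pics/s7.png

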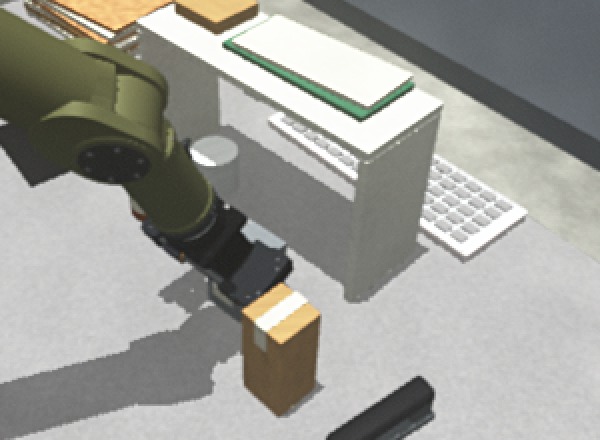

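Request:
play_rows(translation=[[-0.4,0.9,0],[-0.4,0.9,0],[0,0,0],[0,0,0],[0,0,0],[0,0,0],[0,0,0],[0,0,0],[0,0,0],[0,0,0]], turn=[[0,0,0],[0,0,0],[0,0,0],[0,0,0],[0,0,0],[0,0,0],[0,0,0],[0,0,0],[0,0,0],[0,0,0]], fingers=[-1,-1,-1,-1,0.4,0.5,0.6,0.8,1,1])

```text
time: 14.18
position: [0.5168, -0.125, 0.0382]
tool_rot: [-1.503, -0.465, -0.214]
ft_force: [0.4, -0.9, 0.8]
grip_width: 0.941
```

Request:
play_rows(translation=[[0,-1,0],[0,-3,0],[0,-7,0],[0,-10,0],[0,-12,0],[0,-12,0],[0,-11,0],[0,-9,0],[0,-6,0],[0,-3,0]], turn=[[0,0,0],[0,0,0],[0,0,0],[0,0,0],[0,0,0],[0,0,0],[0,0,0],[0,0,0],[0,0,0],[0,0,0]], fingers=[1,1,1,1,1,1,1,1,1,1])

```text
time: 15.02
position: [0.486, -0.1304, 0.1064]
tool_rot: [-1.503, -0.466, -0.216]
ft_force: [0.1, -0.4, -0.2]
grip_width: 1.001
```

Run:
```python
from k import *
s=ctrl.get_state();q=s["joint_positions"];print(q)
G=goal(.165,np.pi/2);plan([.529,-.122,.135],G,10,3,s=s)
track(q,[(np.array([.529,-.122,.135]),G)])
cv2.imwrite("pics/w8.png",ctrl.get_image("wrist"));im=ctrl.get_image("top")
cv2.imwrite("pics/t8.png",im[120:260,200:500].repeat(2,0).repeat(2,1))
im=ctrl.get_image("side")
cv2.imwrite("pics/s8.png",im[100:320,200:500].repeat(2,0).repeat(2,1))
```

```text
[-0.2814 -0.2163  0.603   2.2964 -0.1392  0.641   2.1638]
[[2.2, -0.3, 0.1], [4.3, -0.7, 0.1], [6.4, -1.3, 0.2], [6.3, -1.6, 0.2], [6.2, -2.0, 0.2], [6.1, -2.3, 0.2], [6.0, -2.6, 0.2], [5.8, -3.0, 0.2], [3.8, -2.2, 0.1], [1.8, -1.2, 0.1]] 
 [[-0.0, -0.0001, 0.0183], [-0.0001, -0.0002, 0.0365], [-0.0001, -0.0003, 0.0548], [-0.0001, -0.0003, 0.0548], [-0.0001, -0.0003, 0.0548], [-0.0001, -0.0003, 0.0548], [-0.0001, -0.0003, 0.0548], [-0.0001, -0.0003, 0.0548], [-0.0001, -0.0002, 0.0365], [-0.0, -0.0001, 0.0183]]
max 6.54217089351845 0.05480091240116354
q [-0.31    0.1635  0.5395  1.851  -0.0917  1.1515  1.9966] err 1.570092458683775e-13 margin 0.46
```

View pics/w8.png

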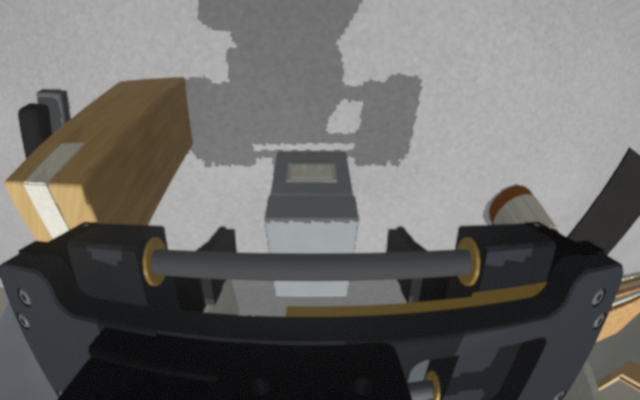

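View pics/s8.png

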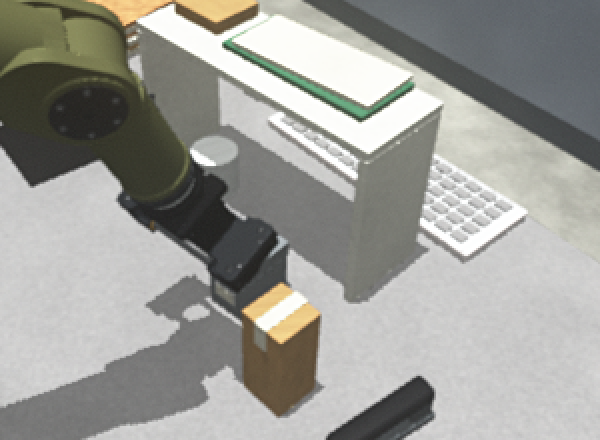

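View pics/t8.png

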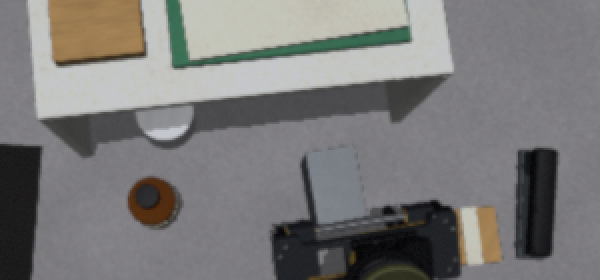

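Run:
```python
from h import *
a=[bp("top",200+u/2-.25,120+v/2-.25,.085)[:2] for u,v in [(307,154),(357,147),(318,223),(369,217)]];print(np.array(a))
```

```text
[[ 0.5675 -0.0901]
 [ 0.5762 -0.1502]
 [ 0.4849 -0.1021]
 [ 0.4922 -0.1626]]
```

Request:
play_rows(translation=[[2,-0.5,0],[4,-1,0],[6,-1,0],[6,-2,0.5],[6,-2,0.5],[6,-2,0.5],[6,-3,0],[6,-3,0],[4,-2,0],[2,-1,0]], turn=[[0,0,0.018],[0,0,0.036],[0,0,0.055],[0,0,0.055],[0,0,0.055],[0,0,0.055],[0,0,0.055],[0,0,0.055],[0,0,0.036],[0,0,0.018]], fingers=[1,1,1,1,1,1,1,1,1,1])

```text
time: 16.0
position: [0.5295, -0.1207, 0.1332]
tool_rot: [-1.567, -0.127, 0.134]
ft_force: [-0.1, 0.6, 0.3]
grip_width: 0.996
```

Run:
```python
from h import *
to([.53,-.124,.038],goal(.165,np.pi/2))
cv2.imwrite("pics/w9.png",ctrl.get_image("wrist"))
```

```text
t 16.00 pos [ 0.5295 -0.1207  0.1332] w 0.9955180459349391 F [-0.0743  0.5602  0.3452]
turn [-0.0002  0.0007 -0.0045] 0.004573149766502126 d_before(mm) [ 0.3945 95.1928 -3.3493] d_after [-0.0326 95.1944 -3.3281] world [  0.5145  -3.2883 -95.1944]
```

View pics/w9.png

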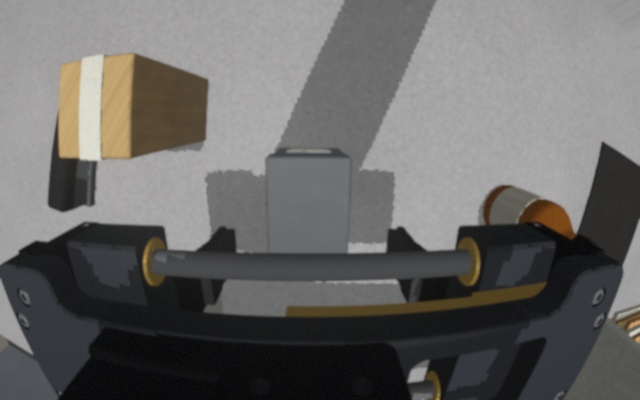

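Request:
play_rows(translation=[[0,4,-1],[0,8,-1],[0,12,-1],[0,14,0],[0,15,0],[0,14,0],[0,12,0],[0,8,0],[0,5,0],[0,3,0]], turn=[[0,0,-0.001],[0,0,-0.001],[0,0,-0.001],[0,0,-0.001],[0,0,0],[0,0,0],[0,0,0],[0,0,0],[0,0,0],[0,0,0]], fingers=[1,1,1,1,1,1,1,1,1,1], grip_force=30)

```text
time: 16.88
position: [0.5278, -0.1247, 0.0379]
tool_rot: [-1.565, -0.129, 0.127]
ft_force: [0.2, 0.1, -0.1]
grip_width: 0.997
```

Request:
play_rows(translation=[[0,0,0],[0,0,0],[0,0,0],[0,0,0],[0,0,0],[0,0,0],[0,0,0],[0,0,0],[0,0,0],[0,0,0]], turn=[[0,0,0],[0,0,0],[0,0,0],[0,0,0],[0,0,0],[0,0,0],[0,0,0],[0,0,0],[0,0,0],[0,0,0]], fingers=[0.8,0.6,0.5,0.4,0.3,0,-1,-1,-1,-1])

```text
time: 17.72
position: [0.5287, -0.1241, 0.0391]
tool_rot: [-1.565, -0.131, 0.126]
ft_force: [-1.6, 2.6, 5.2]
grip_width: 0.683
```

Request:
play_rows(translation=[[0,-2,0],[0,-4,0],[0,-8,0],[0,-14,0],[0,-20,0],[0,-25,0],[0,-28,0],[0,-28,0],[0,-24,0],[0,-18,0]], turn=[[0,0,0],[0,0,0],[0,0,0],[0,0,0],[0,0,0],[0,0,0],[0,0,0],[0,0,0],[0,0,0],[0,0,0]], fingers=[-1,-1,-1,-1,-1,-1,-1,-1,-1,-1])

```text
time: 18.55
position: [0.5283, -0.1257, 0.2123]
tool_rot: [-1.566, -0.131, 0.124]
ft_force: [1.2, 0.6, -2.9]
grip_width: 0.686
```

Run:
```python
from k import *
s=ctrl.get_state();q=s["joint_positions"];print(q)
# mat yaw from top corners: long axis
G=goal(.165-.30,np.pi/2)
to([.497,.342,.215],G,s)
plan([.497,.342,.215],G,30,6,s=s)
track(q,[(np.array([.497,.342,.215]),G),(np.array([.497,.342,.045]),G)])
cv2.imwrite("pics/s10.png",ctrl.get_image("side"))
```

```text
[-0.3318  0.0964  0.5554  1.7548 -0.0551  1.3013  1.9695]
t 18.55 pos [ 0.5283 -0.1257  0.2123] w 0.6858498564313025 F [ 1.15    0.5696 -2.9497]
turn [-0.0014  0.2977  0.0044] 0.29769110123423365 d_before(mm) [ 44.8688  -2.1675 466.5796] d_after [-93.9529  -2.6913 459.2167] world [-31.2919 467.6836   2.6913]
[[0.3, -0.0, 3.1], [0.6, -0.0, 6.2], [0.8, -0.0, 9.3], [1.0, -0.1, 12.5], [1.2, -0.1, 15.6], [1.2, -0.1, 18.7], [1.0, -0.1, 18.7], [0.8, -0.1, 18.7], [0.6, -0.1, 18.7], [0.3, -0.1, 18.7]] 
 [[-0.0, 0.002, 0.0], [-0.0, 0.004, 0.0001], [-0.0, 0.006, 0.0001], [-0.0, 0.0079, 0.0001], [-0.0, 0.0099, 0.0001], [-0.0001, 0.0119, 0.0002], [-0.0001, 0.0119, 0.0002], [-0.0001, 0.0119, 0.0002], [-0.0001, 0.0119, 0.0002], [-0.0001, 0.0119, 0.0002]]
[[0.1, -0.1, 18.7], [-0.1, -0.1, 18.7], [-0.3, -0.1, 18.7], [-0.5, -0.1, 18.7], [-0.8, -0.1, 18.7], [-1.0, -0.1, 18.7], [-1.2, -0.1, 18.7], [-1.4, -0.1, 18.7], [-1.7, -0.1, 18.7], [-1.9, -0.1, 18.7]] 
 [[-0.0001, 0.0119, 0.0002], [-0.0001, 0.0119, 0.0002], [-0.0001, 0.0119, 0.0002], [-0.0001, 0.0119, 0.0002], [-0.0001, 0.0119, 0.0002], [-0.0001, 0.0119, 0.0002], [-0.0001, 0.0119, 0.0002], [-0.0001, 0.0119, 0.0002], [-0.0001, 0.0119, 0.0002], [-0.0001, 0.0119, 0.0002]]
[[-2.1, -0.1, 18.6], [-2.3, -0.1, 18.6], [-2.5, -0.1, 18.6], [-2.8, -0.1, 18.5], [-3.0, -0.1, 18.5], [-2.7, -0.1, 15.4], [-2.3, -0.1, 12.3], [-1.8, -0.1, 9.2], [-1.2, -0.0, 6.1], [-0.6, -0.0, 3.1]] 
 [[-0.0001, 0.0119, 0.0002], [-0.0001, 0.0119, 0.0002], [-0.0001, 0.0119, 0.0002], [-0.0001, 0.0119, 0.0002], [-0.0001, 0.0119, 0.0002], [-0.0, 0.0099, 0.0001], [-0.0, 0.0079, 0.0001], [-0.0, 0.006, 0.0001], [-0.0, 0.004, 0.0001], [-0.0, 0.002, 0.0]]
max 18.796542235209113 0.011902100654926424
q [-0.8026  0.2205  0.1862  1.595  -0.0417  1.3301  0.8248] err 2.9504581591051766e-13 margin 0.52
q [-0.7927  0.3612  0.1767  1.7775 -0.0734  1.0092  0.8476] err 2.2929868617541514e-13 margin 0.66
```

View pics/s10.png

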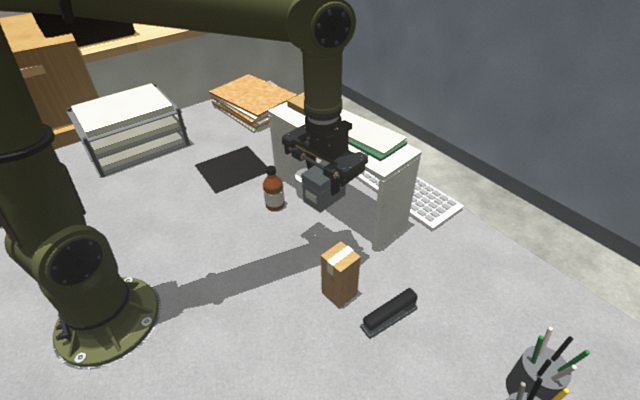

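Request:
play_rows(translation=[[0,0,3],[0,0,6],[-0.5,0,9],[-0.5,0,12.5],[0,0,15.5],[0,0,18.7],[0,0,18.7],[0,0,18.7],[-0.5,0,18.7],[-0.5,0,18.7]], turn=[[0,0.002,0],[0,0.004,0],[0,0.006,0],[0,0.008,0],[0,0.01,0],[0,0.012,0],[0,0.012,0],[0,0.012,0],[0,0.012,0],[0,0.012,0]], fingers=[-1,-1,-1,-1,-1,-1,-1,-1,-1,-1])

```text
time: 19.43
position: [0.5069, 0.0146, 0.2075]
tool_rot: [-1.569, -0.056, 0.059]
ft_force: [-0.1, -0.4, -3.7]
grip_width: 0.683
```

Request:
play_rows(translation=[[0,0,18.7],[0,0,18.7],[0,0,18.7],[0,0,18.7],[-0.5,0,18.7],[-0.5,0,18.7],[-1,0,18.7],[-1,0,18.7],[-1,0,18.7],[-1,0,18.7]], turn=[[0,0.012,0],[0,0.012,0],[0,0.012,0],[0,0.012,0],[0,0.012,0],[0,0.012,0],[0,0.012,0],[0,0.012,0],[0,0.012,0],[0,0.012,0]], fingers=[-1,-1,-1,-1,-1,-1,-1,-1,-1,-1])

```text
time: 20.27
position: [0.4982, 0.201, 0.2076]
tool_rot: [-1.571, 0.038, -0.035]
ft_force: [1.2, 0.8, -3.5]
grip_width: 0.682
```

Request:
play_rows(translation=[[-2,0,18.7],[-2,0,18.7],[-2,0,18.7],[-2,0,18.5],[-2,0,18.5],[-2,0,15.5],[-2,0,12.5],[-1.5,0,9],[-1,0,6],[0,0,3]], turn=[[0,0.012,0],[0,0.012,0],[0,0.012,0],[0,0.012,0],[0,0.012,0],[0,0.01,0],[0,0.008,0],[0,0.006,0],[0,0.004,0],[0,0.002,0]], fingers=[-1,-1,-1,-1,-1,-1,-1,-1,-1,-1])

```text
time: 21.1
position: [0.4946, 0.3408, 0.209]
tool_rot: [-1.568, 0.107, -0.106]
ft_force: [-0.3, 0.6, -2.7]
grip_width: 0.682
```

Run:
```python
from k import *
s=ctrl.get_state();print(s["joint_positions"])
M=Ro.from_rotvec(s["tool_rot"]).as_matrix();print(M)
to([.497,.342,.043],None,s)
cv2.imwrite("pics/s11.png",ctrl.get_image("side"));cv2.imwrite("pics/w11.png",ctrl.get_image("wrist"))
```

```text
[-0.8048  0.2212  0.1844  1.6069 -0.042   1.3173  0.821 ]
[[ 0.9908 -0.0002  0.1351]
 [-0.1351  0.0004  0.9908]
 [-0.0002 -1.      0.0004]]
t 21.10 pos [0.4946 0.3408 0.209 ] w 0.6822784744773214 F [-0.2578  0.5689 -2.6637]
turn [0. 0. 0.] 0.0 d_before(mm) [  2.263  165.9875   1.4922] d_after [  2.263  165.9875   1.4922] world [   2.4182    1.2387 -165.9874]
```

View pics/s11.png

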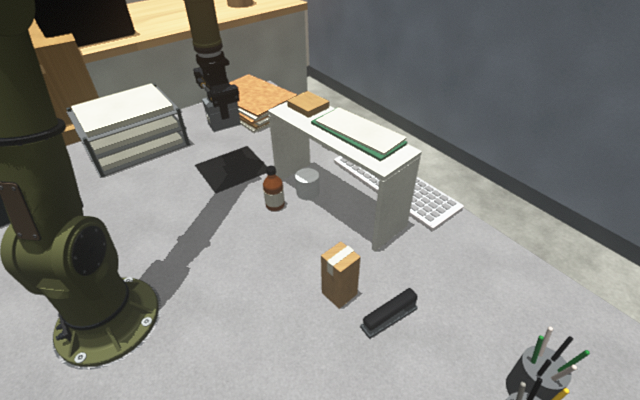

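View pics/w11.png

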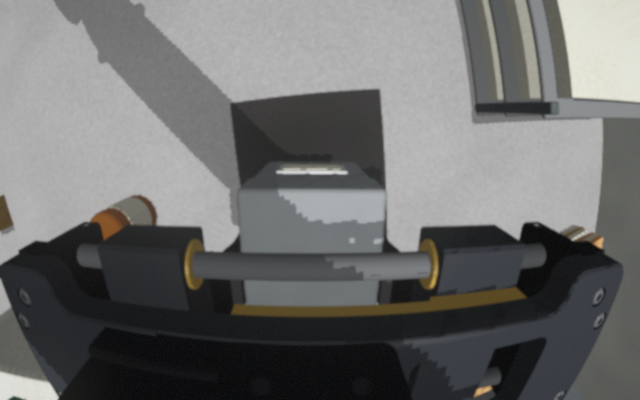

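Request:
play_rows(translation=[[0.5,5,0.5],[0.5,12,0.5],[0.5,20,0.5],[0.5,24,0],[0,25,0],[0,25,0],[0,20,0],[0,14,0],[0,9,0],[0,5,0]], turn=[[0,0,0],[0,0,0],[0,0,0],[0,0,0],[0,0,0],[0,0,0],[0,0,0],[0,0,0],[0,0,0],[0,0,0]], fingers=[-1,-1,-1,-1,-1,-1,-1,-1,-1,-1])

```text
time: 22.03
position: [0.4974, 0.3403, 0.0494]
tool_rot: [-1.568, 0.108, -0.108]
ft_force: [-1.1, 0.6, -3.2]
grip_width: 0.684
```

Request:
play_rows(translation=[[0,1,0],[0,1,0],[0,1,0],[0,1,0],[0,1,0],[0,0.5,0],[0,0.5,0],[0,0,0],[0,0,0],[0,0,0]], turn=[[0,0,0],[0,0,0],[0,0,0],[0,0,0],[0,0,0],[0,0,0],[0,0,0],[0,0,0],[0,0,0],[0,0,0]], fingers=[-1,-1,-1,-1,-1,-1,-1,-1,-1,-1])

```text
time: 22.87
position: [0.4982, 0.3417, 0.0456]
tool_rot: [-1.566, 0.106, -0.109]
ft_force: [0.8, -0.2, -2.9]
grip_width: 0.685
```

Run:
```python
from k import *
s=ctrl.get_state()
to([.497,.342,.043],None,s)
im=ctrl.get_image("side");cv2.imwrite("pics/s12.png",cv2.resize(im[80:220,140:300],None,fx=4,fy=4,interpolation=cv2.INTER_CUBIC))
```

```text
t 22.87 pos [0.4982 0.3417 0.0456] w 0.685496413145803 F [ 0.7525 -0.1634 -2.9089]
turn [0. 0. 0.] 0.0 d_before(mm) [-1.2534  2.5739  0.0968] d_after [-1.2534  2.5739  0.0968] world [-1.2233  0.2711 -2.5759]
```

View pics/s12.png

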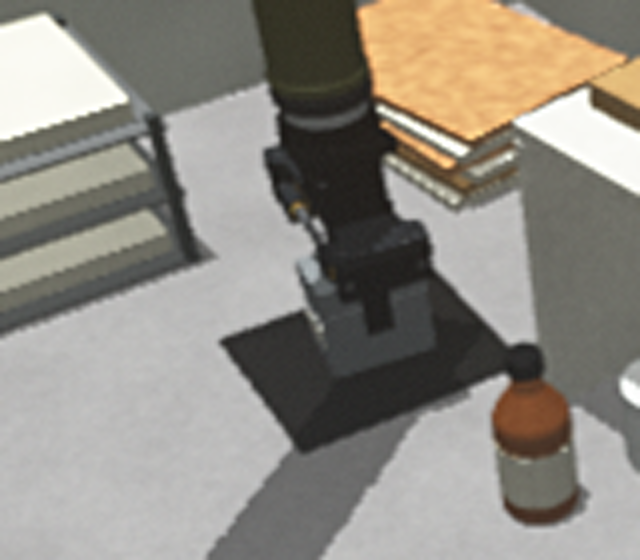

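Request:
play_rows(translation=[[0,0.7,0],[0,0.7,0],[0,0.6,0],[0,0.5,0],[0,0.5,0],[0,0,0],[0,0,0],[0,0,0],[0,0,0],[0,0,0]], turn=[[0,0,0],[0,0,0],[0,0,0],[0,0,0],[0,0,0],[0,0,0],[0,0,0],[0,0,0],[0,0,0],[0,0,0]], fingers=[-1,-1,-1,-1,-1,-1,-1,-1,-1,-1])

```text
time: 23.75
position: [0.4982, 0.3418, 0.0432]
tool_rot: [-1.566, 0.106, -0.108]
ft_force: [-3.4, -1.6, 5.2]
grip_width: 0.684
```

Contact reached (+5 N); release and rise.

Request:
play_rows(translation=[[0,0,0],[0,0,0],[0,0,0],[0,0,0],[0,0,0],[0,0,0],[0,0,0],[0,0,0],[0,0,0],[0,0,0]], turn=[[0,0,0],[0,0,0],[0,0,0],[0,0,0],[0,0,0],[0,0,0],[0,0,0],[0,0,0],[0,0,0],[0,0,0]], fingers=[0.4,0.5,0.6,0.7,0.8,1,1,1,1,1])

```text
time: 24.58
position: [0.4982, 0.3417, 0.0425]
tool_rot: [-1.566, 0.106, -0.109]
ft_force: [0.4, -0.9, -0.5]
grip_width: 0.996
```

Request:
play_rows(translation=[[0,-3,0],[0,-6,0],[0,-12,0],[0,-18,0],[0,-22,0],[0,-22,0],[0,-22,0],[0,-18,0],[0,-12,0],[0,-6,0]], turn=[[0,0,0],[0,0,0],[0,0,0],[0,0,0],[0,0,0],[0,0,0],[0,0,0],[0,0,0],[0,0,0],[0,0,0]], fingers=[1,1,1,1,1,1,1,1,1,1])

```text
time: 25.42
position: [0.4989, 0.342, 0.1867]
tool_rot: [-1.563, 0.103, -0.111]
ft_force: [0.0, 0.4, -0.5]
grip_width: 1.003
```

Run:
```python
from k import *
s=ctrl.get_state()
to([.497,.342,.2],None,s)
im=ctrl.get_image("side");cv2.imwrite("pics/s13.png",im);cv2.imwrite("pics/w13.png",ctrl.get_image("wrist"));cv2.imwrite("pics/t13.png",ctrl.get_image("top"))
```

```text
t 25.42 pos [0.4989 0.342  0.1867] w 1.0026028076046345 F [ 0.0435  0.4131 -0.5065]
turn [0. 0. 0.] 0.0 d_before(mm) [ -1.8551 -13.3191  -0.2408] d_after [ -1.8551 -13.3191  -0.2408] world [-1.9409 -0.0467 13.309 ]
```

View pics/s13.png

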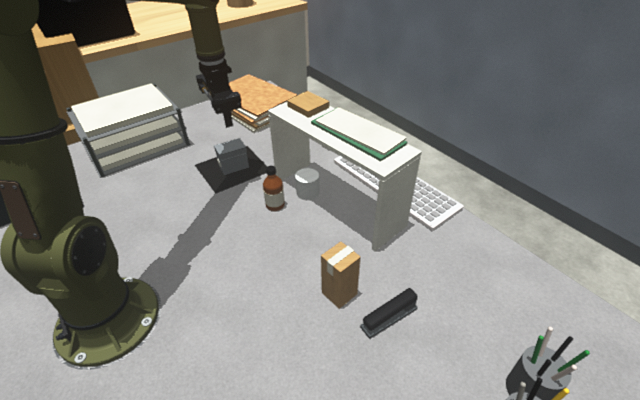

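View pics/t13.png

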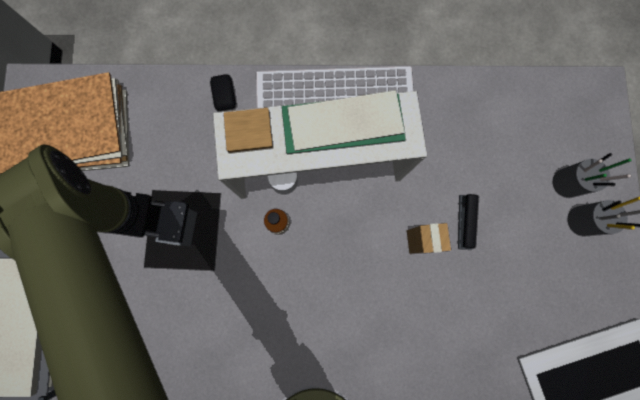

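View pics/w13.png

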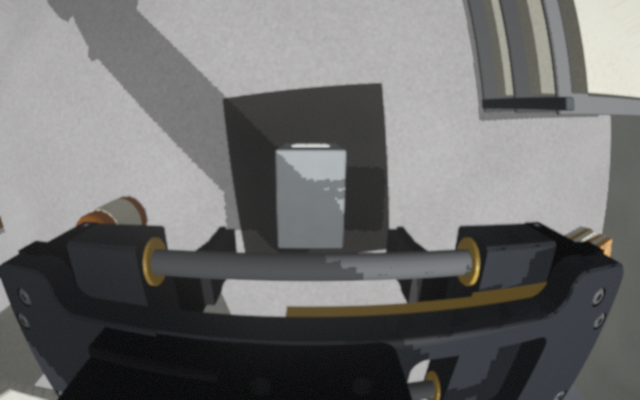

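Run:
```python
from bench import ctrl
print(ctrl.close_job())
```

```text
the job is handed in; nothing more can be done
None
```

The carton and the card box have both been moved, and I handed the job in at about 25.6 s of the 48 s allowed. The hand-in gives no verdict.

**Carton:** I gripped it from above and stood it on the free desk between the shelf and the stapler, at about (0.47, -0.265). That is roughly 150 mm from where it started.

**Card box:** I gripped it by its near end with the tool tilted 65° below horizontal and drew it about 110 mm out from under the shelf. I then took hold of it again from above and set it near the middle of the mat, at about (0.498, 0.342). The wrist read about +5 N upward as it touched down.

**Last checks:**
- The side, top and wrist pictures show both objects upright and released, with the card box well inside the mat's edges.
- The bottle, tin and stapler appear at their starting pixels.
- The gripper is open and clear, about 145 mm above where it let go, with the wrist force near zero.
- No check failed. The side-camera and top-camera positions differed by a few millimetres, which did not matter.

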